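Hang the chain guide and hold the tensioner wound

ROBOT

A 6-joint arm with a two-finger parallel gripper is mounted at the origin on the work surface. World frame = base frame: x ahead of the robot, y to its left, z up, the work surface at z = 0. Lengths are in m, angles in rad, forces in N, time in s.
With the tool pointing down it reaches from about 0.2 to 0.875 m from the base axis. Payload 3.4 kg.
Tool frame: the origin (TCP) lies between the finger pads; the fingertips stand 8 mm ahead of it and the grasp point (between the pads) lies 11 mm behind it; z points along the fingers, x is the direction in which the jaws open and shut, and the axes are right-handed (so a half turn about z gives the same grasp; the last joint's range is limited). The gripper opens to 94 mm and grips with 3 to 60 N. Pads are 16 mm wide; open, the fingers measure 119 mm over their backs; the gripper's body (75 mm by 177 mm) begins 78 mm behind the grasp point.
Start: joints at [1.064, 0.276, 1.505, -0, 1.361, -0.121], TCP at [0.216, 0.533, 0.213] pointing down, gripper open.
Joint ranges: [-2.89, 2.89], [-0.75, 2.08], [0.22, 2.7], [-1.18, 4.32], [0.11, 2.71], [-2.7, 2.7]. Speed limits (rad/s): [2.57, 2.57, 3.14, 3.14, 3.14, 3.14].

INTERFACE

Orientations are given as a 3x3 rotation matrix whose columns are the frame's x, y, z axes.
In Python, from plant import status, capture, env gives the robot as it stands.
- The arm moves only by the tool move_arm, never from a script. Its argument "plan" is one flat list of numbers, 5 for each row, row after row: the shift along the tool's x, y, z in m, then the turn about the tool's z in degrees, then the opening, from 0 (shut) to 1 (fully open). In form: [dx, dy, dz, spin, claw, dx, dy, dz, spin, claw, ...]. A call has 1 to 12 rows; each row is the pose to reach, as a shift and turn from the pose commanded when the call began, along the tool's axes at that moment; what a row does not reach only later rows make up. A row lasts 1/8 s, in which the tool goes at most 62.5 mm and 10.7 degrees, less where a joint would pass 70% of its speed; a pose out of reach is approached as far as the arm can. A call with a gripper value outside its range is refused whole. The fingers move at their own pace and stop on an object; the grip force is fixed at half the most. Time passes only in rows, so rows that repeat a pose let the fingers close. It gives the time, the measured TCP pose, the force and the opening at its end, in the units of the state.
- status.state(): the state, without advancing time (a new reading comes with each control period).
- capture(name): name is "scene" or "top" or "wrist"; returns a dict with "image" (480x640x3 uint8, red, green, blue), "fovy" (degrees; the focal length in pixels is half the picture's height over the tangent of half this angle, whatever the lens; pixels are square), "cx", "cy" (the principal point, pixels), "extrinsics" (4x4, takes a point from world to camera coordinates); the wrist camera has in their place "mount" (4x4, takes a point from camera to tool coordinates, whose origin is the TCP and whose axes are the tool frame's). Camera axes: x right, y down, z forward; pixel columns grow to the right and rows downward; lengths in m; the calibration is good to about 2 mm. A picture is of the moment at which its call begins: read the wrist's pose just before it. There is no depth.
- env.sign_off(): hands the job in, once; it reports no verdict.
The state is a dict: "t": time; "joint_pos": joint angles; "joint_velocities": joint speeds; "tau": joint torques, N m; "tool_pos": TCP position; "eef_rot": TCP orientation; "ft_force": force on the tool from outside, world axes, zero at the start; "moment": the same for the moment, N m; "grip_width": finger opening in m.
Only numpy, scipy, OpenCV 4.12 (cv2) and the standard library are available. Lean on these libraries where they do the work, as an engineer would, in place of code of your own. Each camera call takes 0.05 s, during which the arm holds its last target.

TASK

Get the chain tensioner stand ready for its chain: first take the steel guide plate out of its wooden rack and hang it by its eye on the stud of the stand's column, and let go of it. Then, with the gripper, push the sprung tensioner arm forward against its spring as far as its stop, and finish while holding it there: do not let the arm spring back. Leave the oil bottle, the bearing ring and the tin where they are.

Things in the scene. Friction and masses are not known exactly. Their poses are not given: they have to be found in the camera images.
- stand: The tensioner stand, fixed: dark steel base plate 10 mm thick, x -100..100, y -135..115 mm in this frame. Origin at bench level; +x is the stand's forward direction, z up. A grey column, 20 (x) x 24 (y) mm, stands at x 0, y 75 mm, its top 138 mm above the bench, and carries the stud. The pivot of the tensioner arm is at x -20, y -20 mm.
- stud (a point): Middle of the horizontal steel stud on the column, 130 mm above the bench; axes as stand. 10 mm in diameter, it starts at the column's front face (25 mm behind this point), points along +x and ends 25 mm ahead of this point in a head 13 mm in diameter, 4 mm long. The column's top is 8 mm above the stud's axis.
- pivot (a point): Point on the tensioner arm's vertical pivot axis at the middle height of the arm's bar, 42.5 mm above the bench; axes as stand. The spring's coil over it reaches 78 mm above the bench.
- tensioner (a joint): Arm angle about the vertical pivot, rad, counter-clockwise from above: 0 at rest, 1.134 at the forward stop. At q the bar points along (q - 1.745) rad from the stand's +x towards +y. The spring always returns it to 0: 0.24 N m at rest, 0.58 N m at the stop (8 N at 75 mm). A fixed stop pin, 12 mm diameter, 55 mm tall, is 42 mm from the pivot on the bar's leading side at the stop.
- bar (a point): Middle of the bar's cross-section 75 mm from the pivot; x outwards along the bar, y the way it must be pushed, z up. Aluminium bar 16 mm wide, 15 mm high (35 to 50 mm above the bench), 125 mm long from the pivot, free from 22 to 100 mm; hub of radius 20 mm. Under it 25 mm of air above the base plate.
- pulley (a point): Middle of the black toothed pulley (radius about 20 mm, 12 mm thick, 50 to 62 mm above the bench) on top of the arm's end, 120 mm from the pivot.
- rack: Fixed wooden block 70 (x) x 90 (y) x 36 mm high with one slot in its middle, 12 mm wide (x), 48 mm long (y), floor 6 mm above the bench, in which the guide plate stands. Origin under its centre at bench level.
- plate: The guide plate: upright flat steel plate 10 mm thick (its x), 145 mm tall, about 0.28 kg, symmetric. Origin at the centre of its underside, z up. From the bottom: foot 44 mm wide (y) to 20 mm, stem 26 mm wide to 57 mm, 48 x 48 mm square with the eye from 56 to 104 mm, tab 24 mm wide from 103 to 145 mm to grip across the 10 mm thickness.
- eye (a point): Centre of the plate's round eye, a through hole 30 mm in diameter along the plate's x, 80 mm above its underside and 65 mm below its top. Axes as plate. When the plate hangs, this point is 10 mm below the stud's axis.
- oil: Bystander: grey plastic oil bottle 60 mm in diameter, 150 mm tall; origin at the centre of its underside.
- bearing: Bystander: steel bearing ring 62 mm outside diameter, 16 mm high, lying flat; origin at the centre of its underside.
- tin: Bystander: open aluminium tin 80 mm in diameter, 50 mm tall; origin at the centre of its underside.
Things that resemble listed ones, but are neither listed nor needed, are in the scene too. Of the things shaped like the plate, the steel one is meant.

How it is judged:
By the outcome, as a careful person would: the job done as asked, in the order asked, and still so for the second after the job is handed in, while the arm keeps its last pose, push and grip.
It also fails if it takes over 56 s, if anything falls off the work surface, if the arm or the gripper's body presses on something with over 40 N, if the wrist force passes 120 N, or if a joint passes its speed limit or range.

## Working session

There is one attempt and no reset: what is moved stays moved. The work goes in short steps, Python scripts to look and compute and a tool call to move; the robot and the scene stay as the last step left them, time stands still between calls to the robot, and variables do not carry over. Pictures are saved under pics/ and viewed, and the job is handed in when it is done.

Besides the shell and the picture viewer there is one more tool, called after "Emit:" as name(argument=value, ...) on one line, values as JSON. move_arm: Moves the arm, as the interface text tells. Its arguments: {"type":"object","properties":{"plan":{"type":"array"}},"required":["plan"]}

```bash
mkdir -p pics; ls
python3 - <<'E'
from plant import status,capture,env
import cv2,numpy as np
s=status.state();print({k:np.round(v,3).tolist() for k,v in s.items()})
for n in("scene","top","wrist"):
    c=capture(n);cv2.imwrite(f"pics/{n}0.png",c["image"][:,:,::-1]);print(n,c["fovy"],c["cx"],c["cy"],np.round(c.get("extrinsics",c.get("mount")),4).tolist())
    np.savez(f"{n}0.npz",**{k:v for k,v in c.items()})
E
```

```text
pics
{'t': 0.0, 'joint_pos': [1.064, 0.277, 1.506, -0.0, 1.361, -0.121], 'joint_velocities': [0.0, 0.001, 0.002, 0.003, -0.001, 0.002], 'tau': [-0.001, -40.459, -23.723, 0.07, 0.034, -0.0], 'tool_pos': [0.216, 0.532, 0.213], 'eef_rot': [[0.376, 0.926, -0.001], [0.926, -0.376, -0.002], [-0.002, -0.0, -1.0]], 'ft_force': [-0.284, -1.021, 0.431], 'moment': [0.034, -0.063, -0.01], 'grip_width': 0.094}
scene 46.37291093163195 314.95949845611153 235.37891482567457 [[-0.745, 0.667, 0.0032, 0.4556], [0.4428, 0.4982, -0.7455, -0.184], [-0.4988, -0.554, -0.6665, 1.7732], [0.0, 0.0, 0.0, 1.0]]
top 44.73488861116919 324.0556263255425 241.0919061584431 [[0.0176, -0.9998, -0.0107, 0.001], [-0.981, -0.0152, -0.1936, 0.5797], [0.1934, 0.0139, -0.981, 1.5034], [0.0, 0.0, 0.0, 1.0]]
wrist 58.14723555327947 316.4546323154287 239.8818354654738 [[1.0, 0.0003, -0.0004, -0.0009], [-0.0002, 0.9641, 0.2656, -0.0775], [0.0005, -0.2656, 0.9641, -0.1711], [0.0, 0.0, 0.0, 1.0]]
```

View pics/scene0.png

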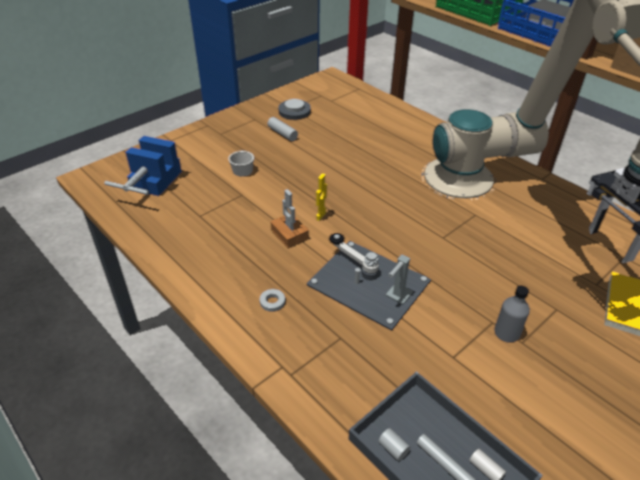

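View pics/top0.png

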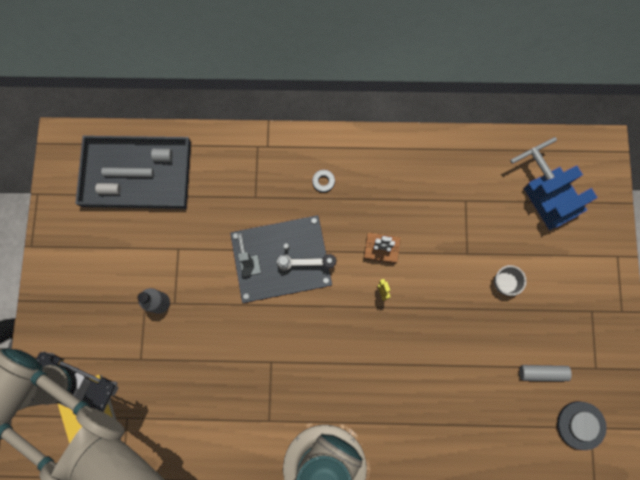

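View pics/wrist0.png

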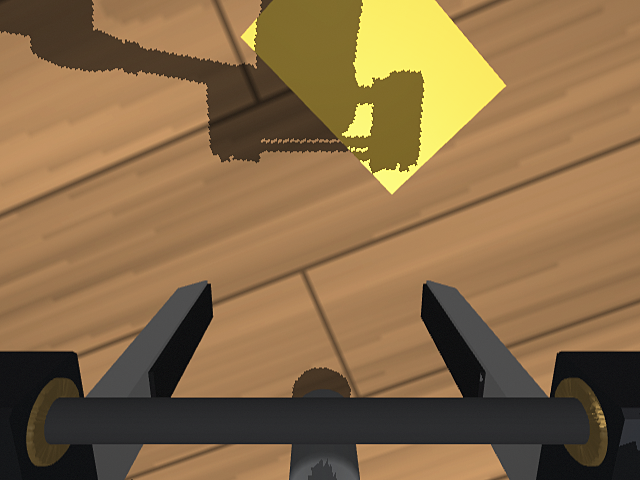

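The things shaped like the plate are a grey one standing in the wooden rack (scene 289,212; top 384,243) and a yellow one standing free (scene 321,197; top 384,289). The grey one in the rack fits the description. I'll enlarge the pictures to confirm and measure.

Run:
```python
import cv2
s=cv2.imread("pics/scene0.png");t=cv2.imread("pics/top0.png")
cv2.imwrite("pics/s1.png",cv2.resize(s[165:335,255:445],None,fx=4,fy=4,interpolation=2)[:600,:])
cv2.imwrite("pics/t1.png",cv2.resize(t[205:310,220:410],None,fx=4,fy=4,interpolation=2))
```

```text
(no output)
```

View pics/s1.png

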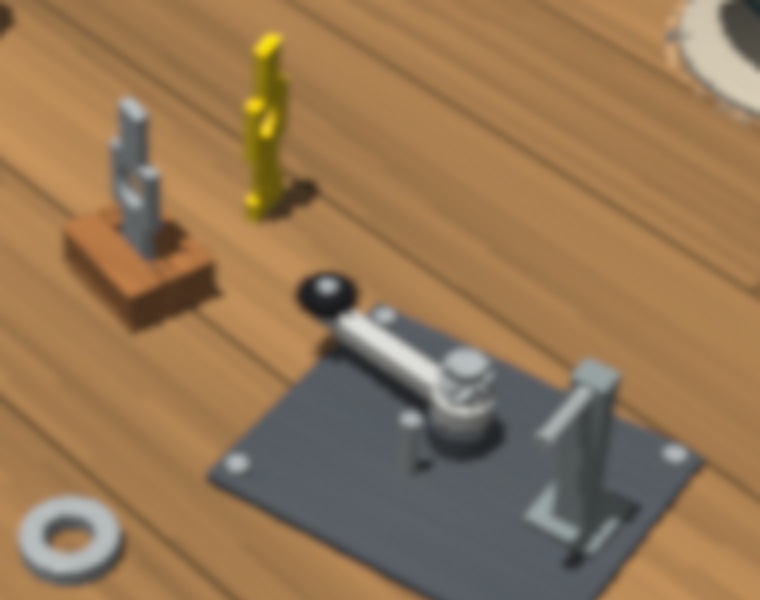

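View pics/t1.png

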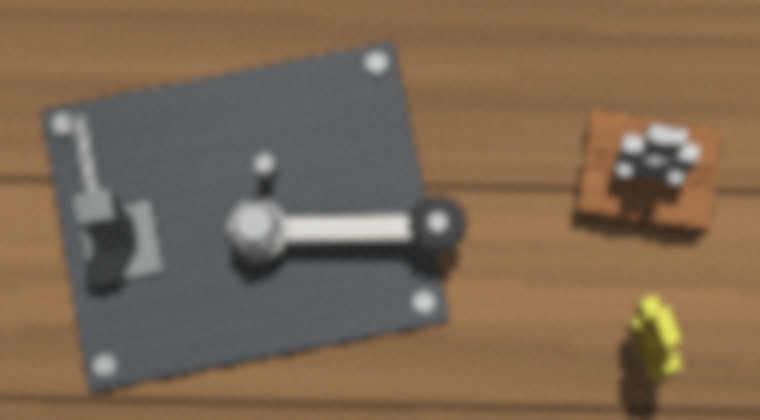

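```bash
cat > h.py <<'E'
import numpy as np,cv2
from scipy.optimize import least_squares
def K(c):
    f=240/np.tan(np.radians(float(c["fovy"]))/2);return np.array([[f,0,float(c["cx"])],[0,f,float(c["cy"])],[0,0,1]])
def ext(c,st=None):
    if "extrinsics" in c: return np.array(c["extrinsics"])
    T=np.eye(4);T[:3,:3]=st["eef_rot"];T[:3,3]=st["tool_pos"]
    return np.linalg.inv(T@np.array(c["mount"]))
def proj(Kc,E,P):
    P=np.atleast_2d(P);q=(E[:3,:3]@P.T).T+E[:3,3];q=(Kc@q.T).T;return q[:,:2]/q[:,2:]
def back(Kc,E,uv,z):
    uv=np.atleast_2d(uv);d=np.linalg.inv(Kc)@np.c_[uv,np.ones(len(uv))].T;d=E[:3,:3].T@d
    o=-E[:3,:3].T@E[:3,3];return (o[:,None]+d*((z-o[2])/d[2])).T
def fit2d(model,meas):  # world=R model + t
    a=model-model.mean(0);b=meas-meas.mean(0)
    th=np.arctan2((a[:,0]*b[:,1]-a[:,1]*b[:,0]).sum(),(a*b).sum())
    R=np.array([[np.cos(th),-np.sin(th)],[np.sin(th),np.cos(th)]]);t=meas.mean(0)-R@model.mean(0)
    return th,t,(model@R.T+t-meas)
E
python3 - <<'E'
from h import *
c=dict(np.load("top0.npz"));Kc=K(c);E=ext(c)
def px(l):return np.array(l)/4+[220,205]-0.375
st=back(Kc,E,px([(43,110),(392,42),(447,320),(90,392)]),.01)[:,:2]
th,t,r=fit2d(np.array([[.1,.115],[.1,-.135],[-.1,-.135],[-.1,.115]]),st);print("stand",np.degrees(th),t,r)
rk=back(Kc,E,px([(590,110),(720,130),(703,232),(573,218)]),.036)[:,:2]
th,t,r=fit2d(np.array([[.035,.045],[.035,-.045],[-.035,-.045],[-.035,.045]]),rk);print("rack",np.degrees(th),t,r)
for n,u,z in(("oil",(152,300),.07),("bearing",(323,181),.008),("tin",(509,281),.025)):print(n,back(Kc,E,u,z))
print("yellow",back(Kc,E,px((655,340)),.1))
E
```

```text
stand 12.1813471848436 [0.53704298 0.13995948] [[ 0.00042895  0.00229348]
 [ 0.00114683 -0.00135067]
 [-0.00082562 -0.00237073]
 [-0.00075016  0.00142792]]
rack -7.643507801488649 [ 0.56789869 -0.14393867] [[-0.00174628  0.00168701]
 [-0.00120633  0.00056024]
 [-0.00043424 -0.00205722]
 [ 0.00338684 -0.00019003]]
oil [[0.41344532 0.45636992 0.07      ]]
bearing [[0.76169371 0.01731008 0.008     ]]
tin [[ 0.48434135 -0.48736423  0.025     ]]
yellow [[ 0.44705616 -0.14375108  0.1       ]]
```

Emit:
move_arm(plan=[-0.114,0.226,-0.12,28,0.6,-0.228,0.453,-0.12,56,0.6,-0.228,0.453,-0.12,56,0.6,-0.228,0.453,-0.12,56,0.6,-0.228,0.453,-0.12,56,0.6,-0.228,0.453,-0.12,56,0.6,-0.228,0.453,-0.12,56,0.6,-0.228,0.453,-0.12,56,0.6,-0.228,0.453,-0.12,56,0.6,-0.228,0.453,-0.12,56,0.6,-0.228,0.453,-0.12,56,0.6,-0.228,0.453,-0.12,56,0.6])

```text
t: 1.65
tool_pos: [0.549, 0.1526, 0.3334]
eef_rot: [[0.978, 0.208, -0.001], [0.208, -0.978, 0.001], [-0.001, -0.001, -1.0]]
ft_force: [0.9, 0.1, 0.6]
grip_width: 0.0568
```

```bash
cat >> h.py <<'E'
def snap(n,tag):
    from plant import status,capture
    st=status.state();c=capture(n);cv2.imwrite(f"pics/{tag}.png",c["image"][:,:,::-1])
    Kc=K(c);E=ext(c,st);np.savez(f"{tag}.npz",Kc=Kc,E=E);return st,Kc,E
def ld(tag):
    d=np.load(f"{tag}.npz");return d["Kc"],d["E"]
def sub(p,q=None):pass
def shift(st,target):
    return np.array(st["eef_rot"]).T@(np.array(target)-st["tool_pos"])
def yaw(st):
    R=np.array(st["eef_rot"]);return np.degrees(np.arctan2(R[1,0],R[0,0]))
E
python3 -c "
from h import *
st,_,_=snap('wrist','w1');print(st['t'],st['tool_pos'],yaw(st),st['joint_pos'],st['ft_force'])"
```

```text
1.65 [0.54895067 0.15256547 0.33337564] 12.031674815031003 [ 1.48537666e-01  2.27061425e-01  1.28275843e+00  6.42446313e-04
  1.63247588e+00 -6.14150723e-02] [0.89994136 0.11055507 0.63046895]
```

View pics/w1.png

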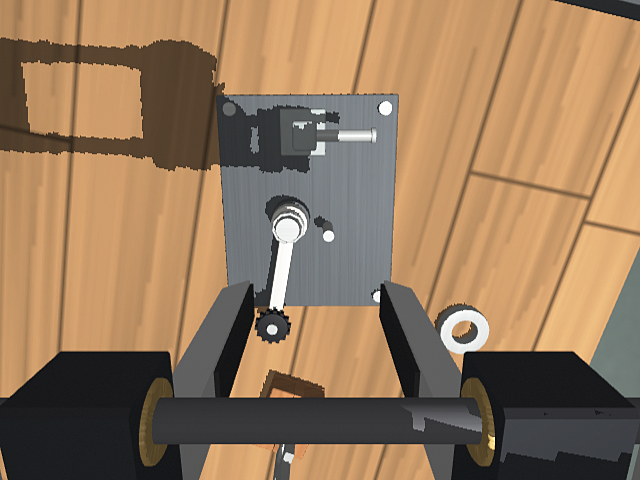

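The wrist view from above shows the column top at about (304,137), the stud running right to its head at (374,135), the arm's bar from the coil (288,225) to the pulley (272,327), the stop pin at (328,236) and the bearing at (465,330). I'll enlarge it for the stand's pose.

```bash
python3 -c "
import cv2
s=cv2.imread('pics/w1.png')
cv2.imwrite('pics/w1a.png',cv2.resize(s[85:235,210:410],None,fx=4,fy=4,interpolation=2))
cv2.imwrite('pics/w1b.png',cv2.resize(s[200:350,220:420],None,fx=4,fy=4,interpolation=2))"
```

```text
(no output)
```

View pics/w1a.png

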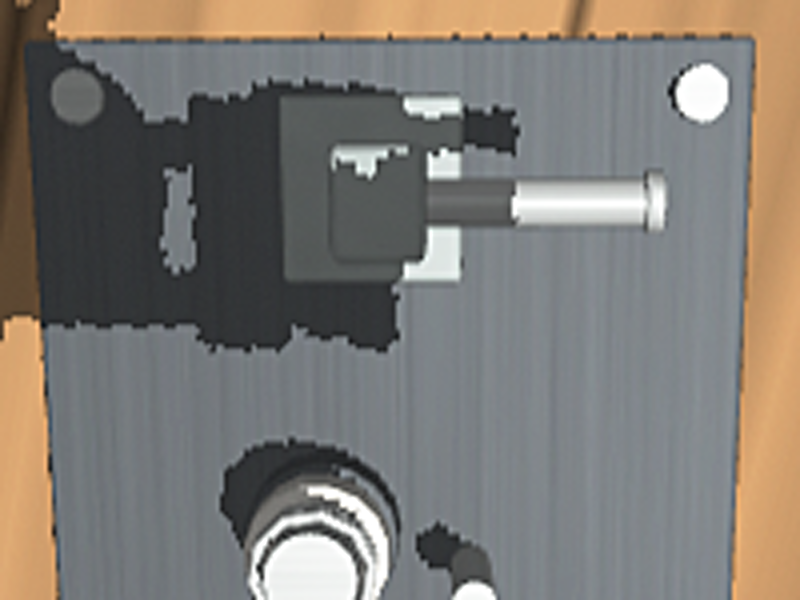

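View pics/w1b.png

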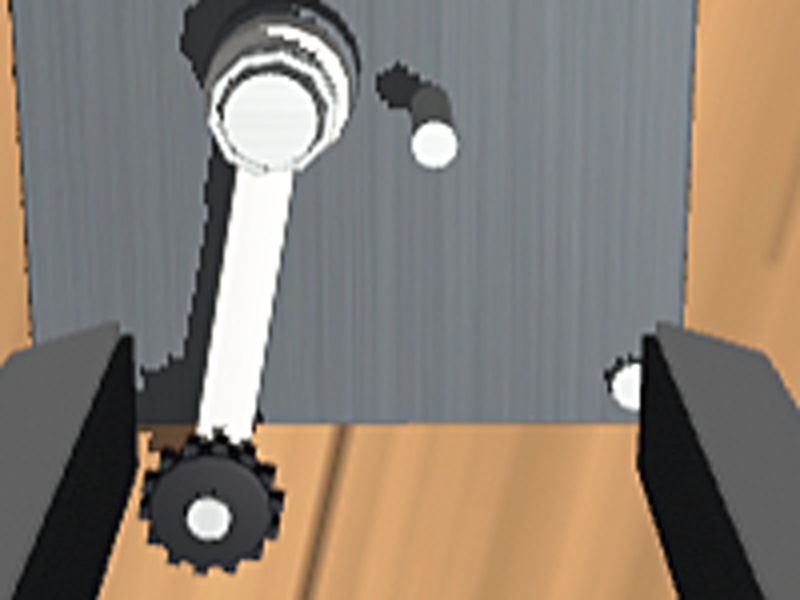

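Run:
```python
from h import *
Kc,E=ld('w1')
a=lambda l:np.array(l,float)/4+[210,85]-.375
b=lambda l:np.array(l,float)/4+[220,200]-.375
base=back(Kc,E,np.r_[a([(27,42),(752,40)]),b([(679,422),(38,422)])],.01)[:,:2]
M=np.array([[-.1,.115],[.1,.115],[.1,-.135],[-.1,-.135]])
th,t,r=fit2d(M,base);print(np.degrees(th),t,r.round(4).tolist())
S=lambda p:(np.atleast_2d(p)-t)@np.array([[np.cos(th),-np.sin(th)],[np.sin(th),np.cos(th)]])
sa=back(Kc,E,a([(427,203),(655,201)]),.13)[:,:2];print('stud start/head in world',sa,'stand',S(sa))
print('stud dir',np.degrees(np.arctan2(*(sa[1]-sa[0])[::-1])))
co=back(Kc,E,a([(330,145),(427,145),(427,265),(330,262)]),.138)[:,:2];print('col',S(co))
for n,p,z in(('pivot',b([(272,115)]),.078),('pin',b([(435,145)]),.055),('pulley',b([(210,518)]),.066)):
  w=back(Kc,E,p,z)[:,:2];print(n,w,S(w))
R=np.array([[np.cos(th),-np.sin(th)],[np.sin(th),np.cos(th)]])
print('stud mid pred',R@[.035,.075]+t)
```

```text
12.27323579893905 [0.54031221 0.14075329] [[-0.0014, 0.0008], [0.0013, 0.0017], [0.0006, -0.0008], [-0.0005, -0.0017]]
stud start/head in world [[0.53434296 0.21585501]
 [0.58126194 0.22628746]] stand [[0.01013184 0.07465418]
 [0.05819616 0.07487444]]
stud dir 12.535802007804369
col [[-0.00965598  0.08652586]
 [ 0.01019502  0.08644642]
 [ 0.01009738  0.06234495]
 [-0.01010182  0.06303672]]
pivot [[0.52517223 0.11813473]] [[-0.01960207 -0.01888325]]
pin [[0.5693011  0.11324872]] [[ 0.02247959 -0.03303823]]
pulley [[ 0.53020251 -0.00239119]] [[-0.04030744 -0.13772385]]
stud mid pred [0.55856924 0.22147925]
```

Emit:
move_arm(plan=[-0.043,0.294,0.06,19.6,0.6,-0.043,0.294,0.06,19.6,0.6,-0.043,0.294,0.06,19.6,0.6,-0.043,0.294,0.06,19.6,0.6,-0.043,0.294,0.06,19.6,0.6,-0.043,0.294,0.06,19.6,0.6,-0.043,0.294,0.06,19.6,0.6])

```text
t: 2.58
tool_pos: [0.5687, -0.1442, 0.2736]
eef_rot: [[0.991, -0.133, -0.0], [-0.133, -0.991, 0.001], [-0.0, -0.001, -1.0]]
ft_force: [-0.6, 0.8, 0.2]
grip_width: 0.0567
```

```bash
python3 -c "
from h import *
st,_,_=snap('wrist','w2');print(st['t'],st['tool_pos'],yaw(st))
s=cv2.imread('pics/w2.png')
cv2.imwrite('pics/w2a.png',cv2.resize(s[130:330,200:430],None,fx=3,fy=3,interpolation=2))"
```

```text
2.575 [ 0.56870603 -0.14421938  0.27356894] -7.667187722470243
```

View pics/w2.png

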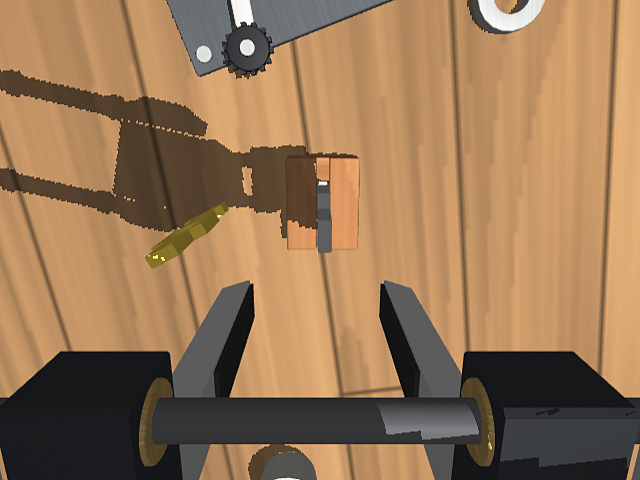

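View pics/w2a.png

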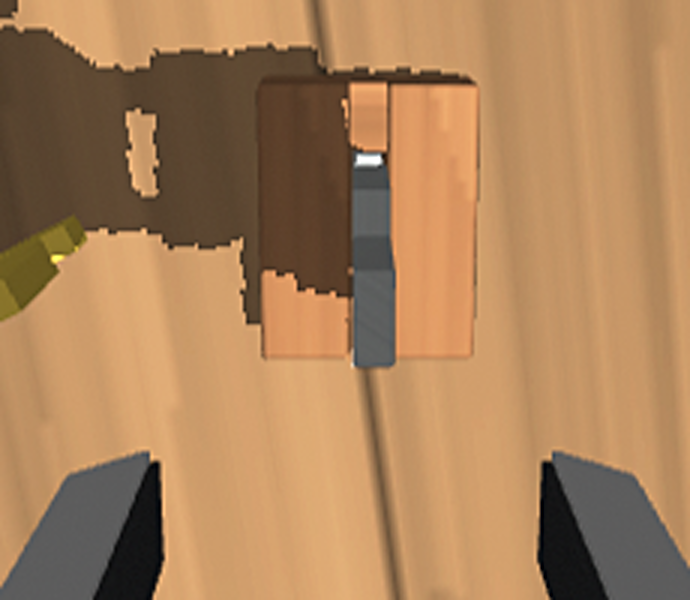

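The steel plate stands in the rack slot, with its edge line at x≈323 and the tab's top ending at (325,251). The brass-yellow lookalike is at (187,235) and isn't the one meant. I'll fit the plate's pose next.

Run:
```python
from h import *
Kc,E=ld('w2')
a=lambda l:np.array(l,float)/3+[200,130]-1/3
rk=back(Kc,E,a([(259,80),(477,80),(473,356),(263,356)]),.036)[:,:2]
M=np.array([[-.035,.045],[.035,.045],[.035,-.045],[-.035,-.045]])
th,t,r=fit2d(M,rk);print('rack',np.degrees(th),t,r.round(4).tolist())
top=back(Kc,E,a([(355,367),(395,367)]),.151)[:,:2];print('tab far top edge',top,'mid',top.mean(0))
u=top[1]-top[0];print(np.degrees(np.arctan2(u[1],u[0])),np.linalg.norm(u))
y=np.array([-np.sin(th),np.cos(th)])
print('plate centre',top.mean(0)+y*.012)
R=np.array([[np.cos(th),-np.sin(th)],[np.sin(th),np.cos(th)]])
for h,w in((.02,.022),(.057,.013),(.104,.024),(.145,.012)):
  for s in(1,-1):
    P=np.array([np.r_[R@[x,s*w]+t,h+.006] for x in(-.005,.005)])
    print(h,s,((proj(Kc,E,P)-[200,130]+1/3)*3).round().tolist())
```

```text
rack -7.5200545318372605 [ 0.57361857 -0.1448952 ] [[-0.001, 0.0003], [0.0012, 0.0002], [0.0004, -0.0002], [-0.0005, -0.0003]]
tab far top edge [[ 0.56748395 -0.15753046]
 [ 0.57688392 -0.1587902 ]] mid [ 0.57218394 -0.15816033]
-7.633050089089984 0.009484009472217088
plate centre [ 0.57375441 -0.14626354]
0.02 1 [[352.0, 149.0], [383.0, 149.0]]
0.02 -1 [[352.0, 282.0], [383.0, 282.0]]
0.057 1 [[352.0, 196.0], [386.0, 196.0]]
0.057 -1 [[352.0, 281.0], [386.0, 281.0]]
0.104 1 [[352.0, 183.0], [391.0, 183.0]]
0.104 -1 [[353.0, 360.0], [390.0, 360.0]]
0.145 1 [[352.0, 263.0], [396.0, 262.0]]
0.145 -1 [[353.0, 362.0], [395.0, 362.0]]
```

Emit:
move_arm(plan=[0.005,0.001,0.06,0,0.6,0.005,0.001,0.12,0,0.6,0.005,0.001,0.147,0,0.6,0.005,0.001,0.147,0,0.6,0.005,0.001,0.147,0,0,0.005,0.001,0.147,0,0,0.005,0.001,0.147,0,0,0.005,0.001,0.147,0,0,0.005,0.001,0.147,0,0,0.005,0.001,0.147,0,0])

```text
t: 3.88
tool_pos: [0.5737, -0.1473, 0.1266]
eef_rot: [[0.991, -0.134, 0.0], [-0.134, -0.991, -0.0], [0.0, -0.0, -1.0]]
ft_force: [-0.2, -0.1, 1.1]
grip_width: 0.0099
```

Emit:
move_arm(plan=[0,0,-0.02,0,0,0,0,-0.06,0,0,0,0,-0.11,0,0,0,-0.04,-0.134,-3,0,0.002,-0.09,-0.134,-8,0,0.006,-0.15,-0.134,-14,0,0.006,-0.21,-0.134,-19.9,0,0.006,-0.27,-0.134,-19.9,0,0.006,-0.33,-0.134,-19.9,0,0.006,-0.37,-0.134,-19.9,0,0.006,-0.389,-0.134,-19.9,0,0.006,-0.389,-0.134,-19.9,0])

```text
t: 5.38
tool_pos: [0.6315, 0.2378, 0.2596]
eef_rot: [[0.977, 0.213, -0.001], [0.213, -0.977, -0.001], [-0.001, 0.001, -1.0]]
ft_force: [-0.2, 0.0, -2.2]
grip_width: 0.0099
```

```bash
python3 -c "
from h import *
st,_,_=snap('wrist','w3');print(st['t'],st['tool_pos'],yaw(st),st['grip_width'],st['ft_force'])
snap('scene','s3')
s=cv2.imread('pics/s3.png')
cv2.imwrite('pics/s3a.png',cv2.resize(s[165:365,255:495],None,fx=3,fy=3,interpolation=2))"
```

```text
5.375 [0.63152219 0.23778484 0.25963817] 12.273337224006946 0.009897546513968427 [-0.23509545  0.03935363 -2.19966378]
```

View pics/w3.png

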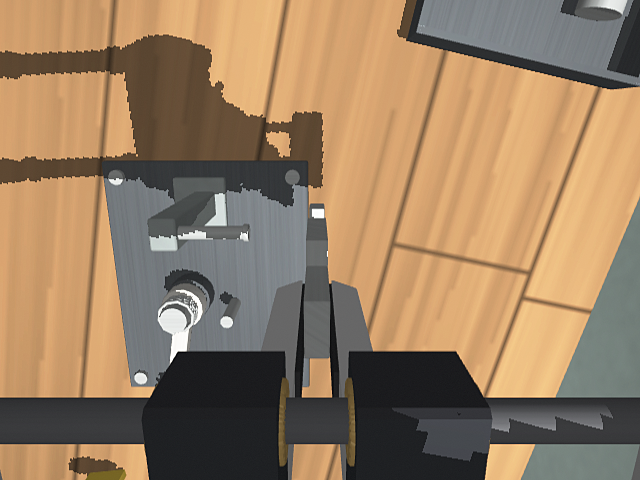

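View pics/s3a.png

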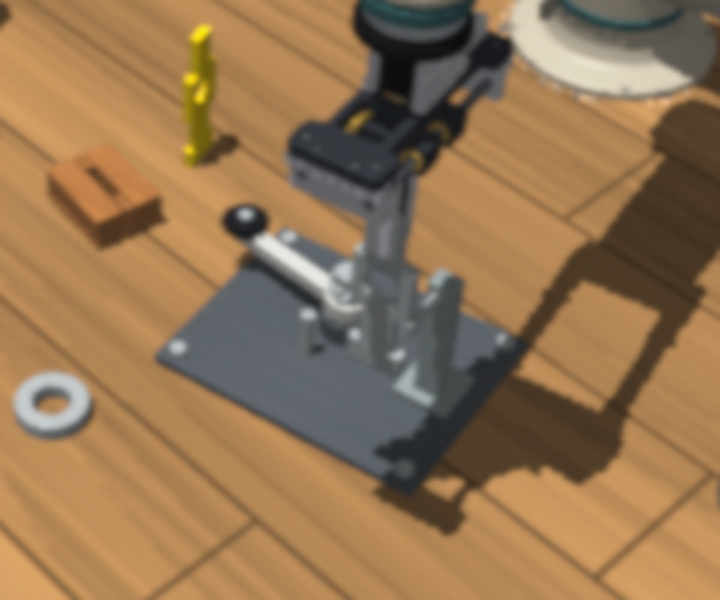

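The wrist view shows the plate gripped upright, with the foot at about (318,212) and the tab top at about (317,357). The rack is empty in the scene view. I'll check for tilt and slip against the model.

Run:
```python
from h import *
from plant import status
st=status.state();R=np.array(st['eef_rot']);p=np.array(st['tool_pos'])
Kc,E=ld('w3')
# plate origin in tool: bottom at z=+0.120 ; plate y offset ~ -0.001 toward tool -y (world +y)
for h,w in((0,.022),(.02,.022),(.057,.013),(.104,.024),(.145,.012),(.145,-.012)):
  P=np.array([p+R@[x,-.001-w,.1206-h] for x in(-.005,.005)]);print(h,w,proj(Kc,E,P).round(1).tolist())
s=cv2.imread('pics/w3.png');cv2.imwrite('pics/w3a.png',cv2.resize(s[195:365,230:400],None,fx=3.5,fy=3.5,interpolation=2))
```

```text
0 0.022 [[310.0, 205.2], [324.6, 205.3]]
0.02 0.022 [[309.5, 211.1], [325.1, 211.2]]
0.057 0.013 [[308.4, 240.1], [326.2, 240.1]]
0.104 0.024 [[306.3, 244.3], [328.5, 244.3]]
0.145 0.012 [[303.8, 306.5], [331.0, 306.6]]
0.145 -0.012 [[304.1, 364.6], [330.3, 364.6]]
```

View pics/w3a.png

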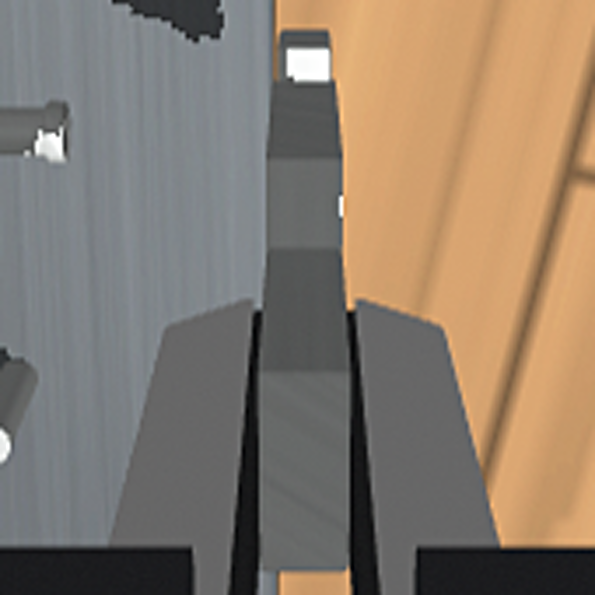

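Run:
```python
from h import *
from plant import status
st=status.state();R=np.array(st['eef_rot']);p=np.array(st['tool_pos'])
Kc,E=ld('w3')
F=np.array([(0,.022),(.02,.022),(.02,.013),(.104,.024),(.103,.012),(.145,.012),(.145,-.012)])
v=195+np.array([31,46,80,157,250,370,570])/3.5-.36
def pr(q,F=F):
  c,s=np.cos(q[2]),np.sin(q[2]);ph=F[:,0]-.12;pw=F[:,1]
  Y=q[0]-(c*pw-s*ph); Z=q[1]-(s*pw+c*ph)
  return proj(Kc,E,p+np.c_[0*Y,Y,Z]@R.T)[:,1]
for free in(0,1):
  f=(lambda q:pr(q)-v) if free else (lambda q:pr([q[0],q[1],0])-v)
  r=least_squares(f,[0,0,0]);print(r.x,np.round(r.fun,1))
```

```text
[-0.00289588  0.00208724  0.        ] [-1.4 -0.   4.  -0.1 -2.3 -0.2  0.6]
[-0.00157083  0.00516754  0.01069052] [-2.1 -0.5  3.3  0.7 -1.9  0.6 -0.1]
```

Emit:
move_arm(plan=[0,0.002,0.05,0,0,0,0.002,0.088,0,0,0,0.002,0.088,0,0,0,0.002,0.088,0,0])

```text
t: 5.98
tool_pos: [0.6334, 0.2346, 0.1744]
eef_rot: [[0.978, 0.21, 0.003], [0.21, -0.978, 0.0], [0.003, 0.0, -1.0]]
ft_force: [-0.8, 0.0, -1.2]
grip_width: 0.0097
```

```bash
python3 -c "
from h import *
st,_,_=snap('wrist','w4');print(st['t'],st['tool_pos'],yaw(st),st['grip_width'],st['ft_force'])
snap('scene','s4')
s=cv2.imread('pics/s4.png')
cv2.imwrite('pics/s4a.png',cv2.resize(s[225:325,340:460],None,fx=6,fy=6,interpolation=2))
s=cv2.imread('pics/w4.png')
cv2.imwrite('pics/w4a.png',cv2.resize(s[150:350,130:400],None,fx=2.8,fy=2.8,interpolation=2))"
```

```text
5.975 [0.63340273 0.23460708 0.17436543] 12.111178174589392 0.009711208444118637 [-0.77482467  0.04941981 -1.22980714]
```

View pics/w4a.png

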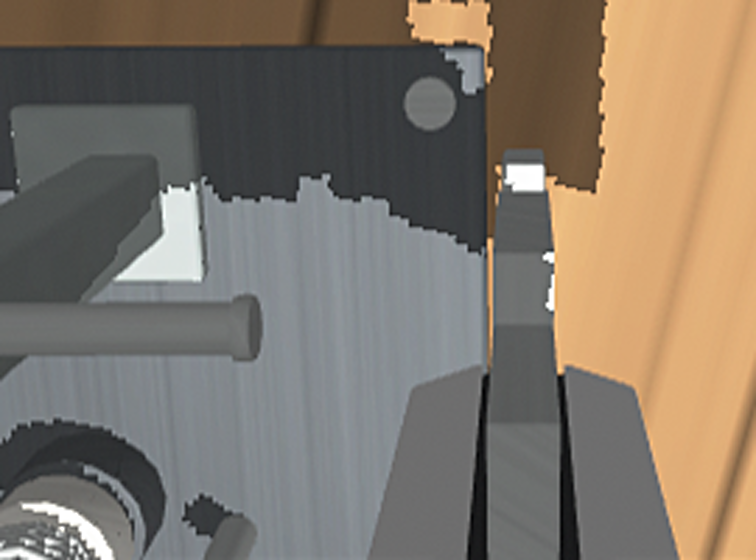

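View pics/s4a.png

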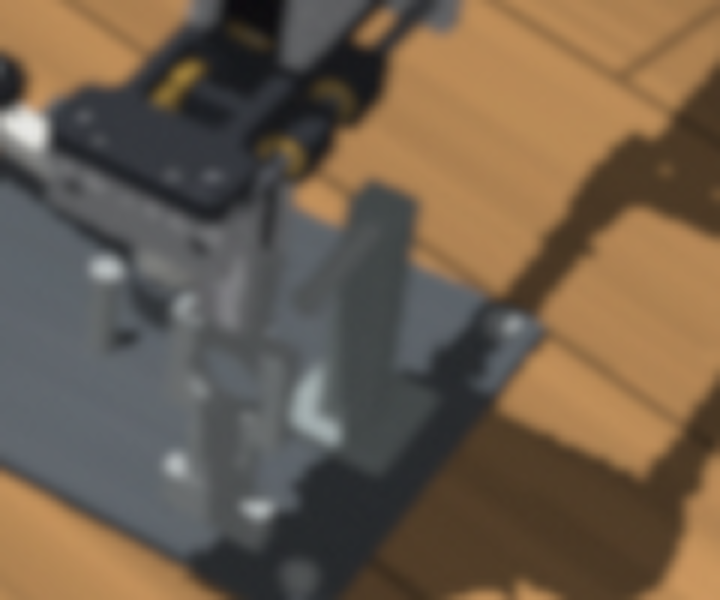

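Run:
```python
from h import *
from plant import status
st=status.state();R=np.array(st['eef_rot']);p=np.array(st['tool_pos']);print(p)
Kc,E=ld('s4')
C=lambda q:((q-[340,225]+.42)*6).round()
for y,z in((-.003,.042),(-.001,.040)):
  for x in(-.005,.005):
    print(y,z,x,'eye',C(proj(Kc,E,p+R@[x,y,z])))
  print('plate face +x square corners', C(proj(Kc,E,np.array([p+R@[.005,y+a,z+b] for a,b in((-.024,-.024),(.024,-.024),(.024,.024),(-.024,.024),(-.022,.08),(.022,.08))]))).tolist())
th=np.radians(12.3);Rs=np.array([[np.cos(th),-np.sin(th)],[np.sin(th),np.cos(th)]]);t=np.array([.5403,.1408])
print('stud',C(proj(Kc,E,np.array([np.r_[Rs@[x,.075]+t,.13] for x in(.01,.062)]))).tolist())
```

```text
[0.63377162 0.23533972 0.17516673]
-0.003 0.042 -0.005 eye [[248. 372.]]
-0.003 0.042 0.005 eye [[234. 388.]]
plate face +x square corners [[297.0, 371.0], [183.0, 314.0], [174.0, 404.0], [285.0, 461.0], [267.0, 557.0], [169.0, 505.0]]
-0.001 0.04 -0.005 eye [[244. 366.]]
-0.001 0.04 0.005 eye [[230. 382.]]
plate face +x square corners [[293.0, 365.0], [179.0, 308.0], [170.0, 398.0], [281.0, 455.0], [263.0, 552.0], [164.0, 499.0]]
stud [[375.0, 229.0], [308.0, 307.0]]
```

Emit:
move_arm(plan=[-0.015,0,0.002,0,0,-0.03,0,0.002,0,0,-0.045,0,0.002,0,0,-0.06,0,0.002,0,0,-0.06,0,0.002,0,0,-0.06,0,0.002,0,0])

```text
t: 6.82
tool_pos: [0.5741, 0.223, 0.1708]
eef_rot: [[0.977, 0.211, 0.001], [0.211, -0.977, 0.0], [0.001, -0.0, -1.0]]
ft_force: [0.0, -0.2, -2.6]
grip_width: 0.0096
```

```bash
python3 -c "
from h import *
st,_,_=snap('wrist','w5');print(st['t'],st['tool_pos'],yaw(st),st['grip_width'],st['ft_force'],st['moment'])
snap('scene','s5')
s=cv2.imread('pics/s5.png')
cv2.imwrite('pics/s5a.png',cv2.resize(s[225:325,340:460],None,fx=6,fy=6,interpolation=2))
s=cv2.imread('pics/w5.png')
cv2.imwrite('pics/w5a.png',cv2.resize(s[150:350,130:400],None,fx=2.8,fy=2.8,interpolation=2))"
```

```text
6.825 [0.57405285 0.22302972 0.17081225] 12.194171388257608 0.009572691128194675 [ 0.0199778  -0.15465191 -2.63939511] [-0.02874455  0.04598609  0.02263885]
```

View pics/w5a.png

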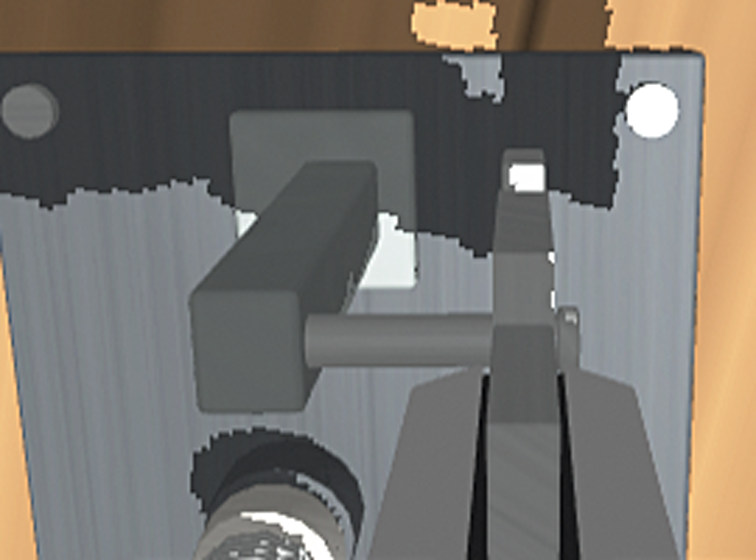

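View pics/s5a.png

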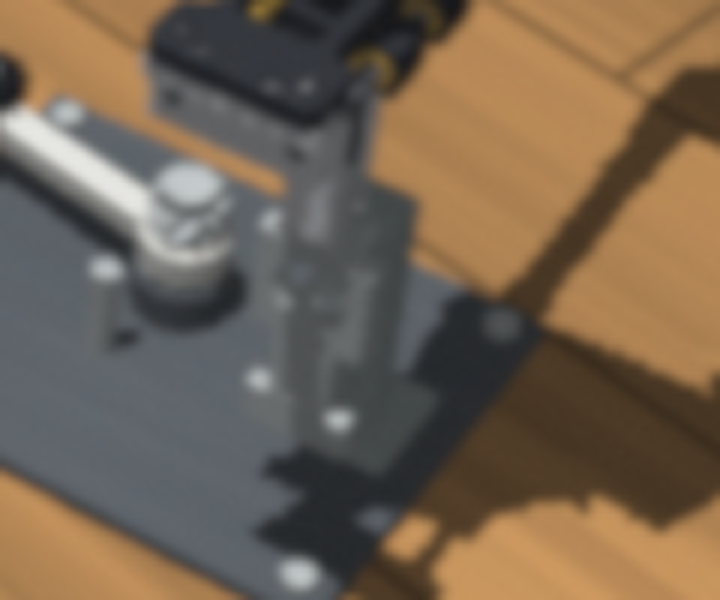

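The stud's head now shows beyond the plate on its front side and there is no contact force, so the eye is over the stud. I'll continue in and lower.

Emit:
move_arm(plan=[-0.007,0,0,0,0,-0.014,0,0,0,0,-0.014,0,0,0,0,-0.014,0,0.003,0,0,-0.014,0,0.005,0,0,-0.014,0,0.007,0,0,-0.014,0,0.007,0,0,-0.014,0,0.007,0,0])

```text
t: 7.92
tool_pos: [0.5599, 0.22, 0.1635]
eef_rot: [[0.977, 0.211, 0.0], [0.211, -0.977, 0.0], [0.0, -0.0, -1.0]]
ft_force: [-0.0, 0.5, -2.3]
grip_width: 0.01
```

Emit:
move_arm(plan=[0,0,0.001,0,0,0,0,0.002,0,0,0,0,0.002,0,0,0,0,0.002,0,0])

```text
t: 8.43
tool_pos: [0.5598, 0.22, 0.1615]
eef_rot: [[0.977, 0.211, 0.0], [0.211, -0.977, 0.0], [0.0, -0.0, -1.0]]
ft_force: [-0.3, 0.3, -0.9]
grip_width: 0.01
```

Emit:
move_arm(plan=[0,0,0.001,0,0,0,0,0.001,0,0,0,0,0.001,0,0])

```text
t: 8.8
tool_pos: [0.56, 0.22, 0.1606]
eef_rot: [[0.977, 0.211, 0.0], [0.211, -0.977, 0.0], [0.0, -0.0, -1.0]]
ft_force: [-0.1, 1.1, -0.3]
grip_width: 0.0096
```

Emit:
move_arm(plan=[0,0,0.001,0,0,0,0,0.001,0,0,0,0,0.001,0,0])

```text
t: 9.18
tool_pos: [0.56, 0.22, 0.1604]
eef_rot: [[0.977, 0.211, 0.001], [0.211, -0.977, 0.0], [0.001, -0.0, -1.0]]
ft_force: [-1.2, -1.0, 5.7]
grip_width: 0.0098
```

```bash
python3 -c "
from h import *
st,_,_=snap('wrist','w6');print(st['t'],st['tool_pos'],yaw(st),st['grip_width'],st['ft_force'],st['moment'])
s=cv2.imread('pics/w6.png')
cv2.imwrite('pics/w6a.png',cv2.resize(s[150:350,130:400],None,fx=2.8,fy=2.8,interpolation=2))"
```

```text
9.175 [0.55999392 0.2200178  0.1604358 ] 12.199529321724018 0.009813760916478264 [-1.23556187 -1.02348045  5.73772433] [-0.17255912  0.38999202  0.04131256]
```

View pics/w6a.png

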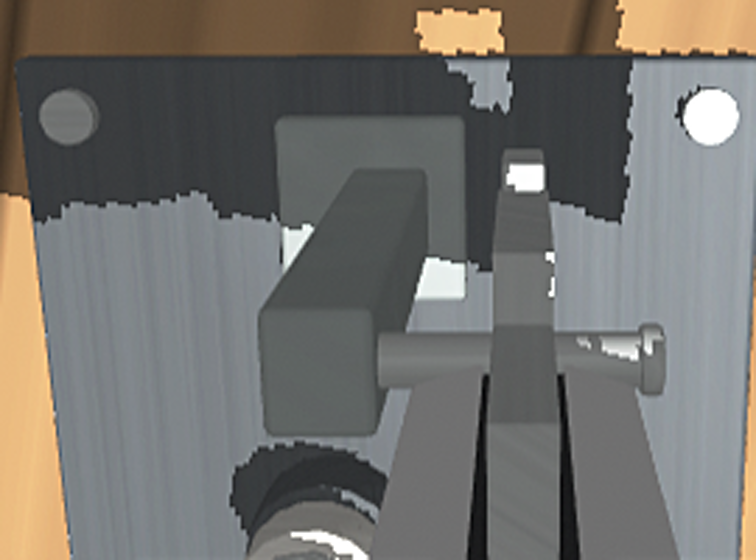

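The plate sits on the stud midway along it and the wrist now feels the stud (+6 N). I'll ease off, open and go up.

Emit:
move_arm(plan=[0,0,-0.001,0,0,0,0,-0.001,0,0.1,0,0,-0.001,0,0.2,0,0,-0.001,0,0.35,0,0,-0.001,0,0.35,0,0,-0.001,0,0.35,0,0,-0.02,0,0.35,0,0,-0.06,0,0.35,0,0,-0.11,0,0.35,0,0,-0.14,0,0.35,0,0,-0.14,0,0.35])

```text
t: 10.6
tool_pos: [0.5611, 0.2203, 0.3021]
eef_rot: [[0.977, 0.211, 0.006], [0.211, -0.977, 0.002], [0.006, -0.0, -1.0]]
ft_force: [0.6, -0.3, -0.0]
grip_width: 0.033
```

```bash
python3 -c "
from h import *
st,_,_=snap('wrist','w7');print(st['t'],st['tool_pos'],yaw(st),st['grip_width'],st['ft_force'],st['joint_pos'])
snap('scene','s7')
s=cv2.imread('pics/s7.png')
cv2.imwrite('pics/s7a.png',cv2.resize(s[225:325,340:460],None,fx=6,fy=6,interpolation=2))"
```

```text
10.6 [0.56109186 0.22030745 0.3021369 ] 12.196831141406854 0.03298657678148294 [ 0.5501263  -0.29549938 -0.04939096] [2.58690122e-01 2.81617843e-01 1.28165201e+00 1.08516700e-04
 1.57247137e+00 4.58146603e-02]
```

View pics/w7.png

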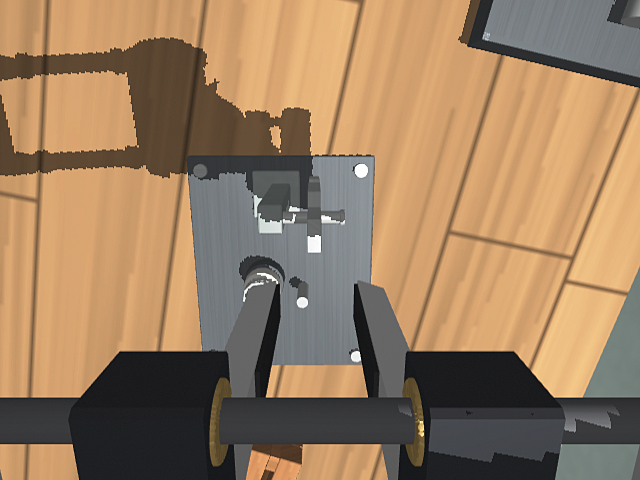

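View pics/s7a.png

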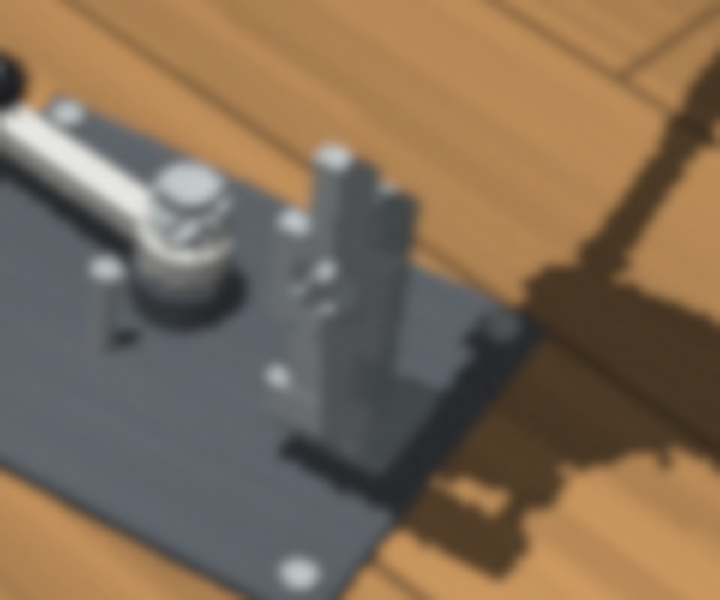

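The plate hangs on the stud, upright and between the column and the head: tab top at scene crop (335,155), and wrist view (314,245) with the head still visible at (342,215). Next I'll straddle the bar 75 mm from the pivot with open jaws and push it with the trailing pad.

```bash
cat > arc.py <<'E'
from h import *
TH=np.radians(12.27);T0=np.array([.5403,.1408])
def pose(q,off,z,r=.075):
    a=q-1.745;u=np.array([np.cos(a),np.sin(a)]);n=np.array([-u[1],u[0]])
    s=np.array([-.02,-.02])+r*u+off*n
    R=np.array([[np.cos(TH),-np.sin(TH)],[np.sin(TH),np.cos(TH)]])
    return np.r_[R@s+T0,z],np.degrees(a+np.pi/2+TH)
def rel(p0,yaw0,P,Y):
    c,s=np.cos(np.radians(yaw0)),np.sin(np.radians(yaw0))
    Rm=np.array([[c,s,0],[s,-c,0],[0,0,-1]])
    return np.r_[Rm.T@(P-p0),yaw0-Y]
E
python3 - <<'E'
from arc import *
P,Y=pose(0,0,.15);print(P,Y,rel(np.array([.5603,.2205,.302]),12.2,P,Y).round(4))
E
```

```text
[0.52800256 0.04206632 0.15      ] 2.2888647496713403 [-0.0693  0.1676  0.152   9.9111]
```

Emit:
move_arm(plan=[-0.02,0.05,0,3,0.4,-0.045,0.11,0,8,0.4,-0.069,0.168,0,9.9,0.4,-0.069,0.168,0.05,9.9,0.4,-0.069,0.168,0.11,9.9,0.4,-0.069,0.168,0.152,9.9,0.4,-0.069,0.168,0.152,9.9,0.4,-0.069,0.168,0.152,9.9,0.4])

```text
t: 11.7
tool_pos: [0.5285, 0.0412, 0.148]
eef_rot: [[0.999, 0.04, 0.001], [0.04, -0.999, 0.0], [0.001, -0.0, -1.0]]
ft_force: [0.8, 0.5, 1.1]
grip_width: 0.0376
```

```bash
python3 -c "
from arc import *
st,_,_=snap('wrist','w8');print(st['t'],st['tool_pos'],yaw(st),st['grip_width'],st['ft_force'])
P,Y=pose(0,0,.036);print(rel(np.array(st['tool_pos']),yaw(st),P,Y).round(4))
snap('scene','s8')
s=cv2.imread('pics/s8.png')
cv2.imwrite('pics/s8a.png',cv2.resize(s[200:330,300:460],None,fx=4.5,fy=4.5,interpolation=2))"
```

```text
11.7 [0.52845471 0.0411952  0.14801767] 2.3019230845674006 0.037646004862671854 [0.78620739 0.48569433 1.11963065]
[-0.0004 -0.0009  0.112   0.0131]
```

View pics/w8.png

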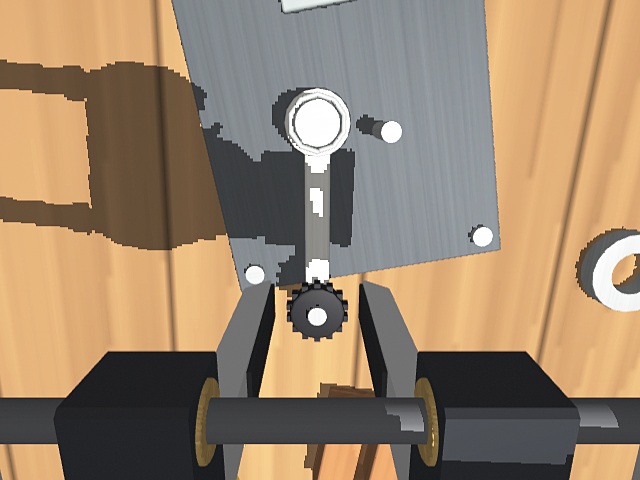

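View pics/s8a.png

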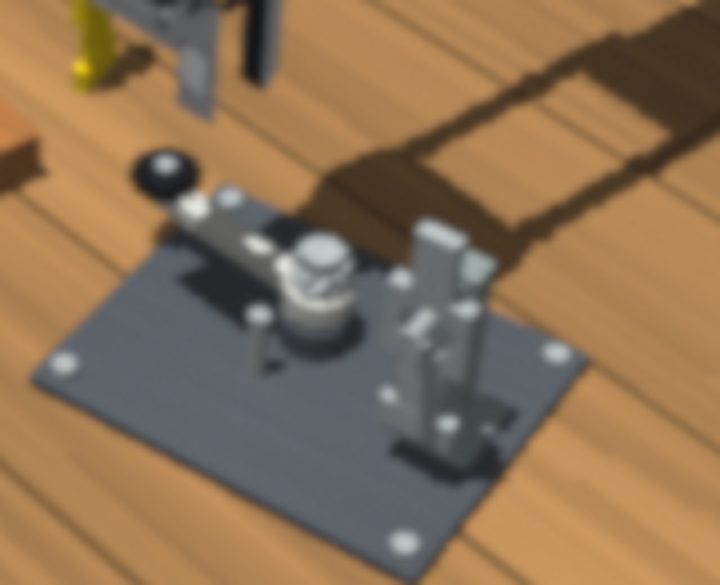

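The bar at x=317 lies centred between the jaws (inner faces at about 272 and 362), and the plate hangs well. Descending.

Emit:
move_arm(plan=[0,-0.001,0.04,0,0.4,0,-0.001,0.08,0,0.4,0,-0.001,0.11,0,0.4,0,-0.001,0.112,0,0.4,0,-0.001,0.112,0,0.4])

```text
t: 12.42
tool_pos: [0.5294, 0.0422, 0.0371]
eef_rot: [[0.999, 0.04, 0.003], [0.04, -0.999, -0.0], [0.003, 0.0, -1.0]]
ft_force: [1.1, 0.3, 0.8]
grip_width: 0.0378
```

```bash
python3 -c "
from arc import *
from plant import status
st=status.state();print(st['t'],st['tool_pos'],yaw(st),st['grip_width'],st['ft_force'])
p,y=np.array(st['tool_pos']),yaw(st)
off=.0108
for q in np.linspace(0,1.134,13):
  P,Y=pose(q,off,.036);print(round(q,3),rel(p,y,P,Y).round(4))
"
```

```text
12.425 [0.52944343 0.04215561 0.03709346] 2.3054777058469855 0.03775983249498482 [1.12327003 0.32067218 0.82031653]
0.0 [0.0094 0.     0.0011 0.0166]
0.094 [ 1.6400e-02 -1.3000e-03  1.1000e-03 -5.3978e+00]
0.189 [ 2.33000e-02 -3.30000e-03  1.10000e-03 -1.08123e+01]
0.284 [ 2.99000e-02 -6.00000e-03  1.10000e-03 -1.62267e+01]
0.378 [ 3.63000e-02 -9.20000e-03  1.10000e-03 -2.16412e+01]
0.472 [ 4.23000e-02 -1.31000e-02  1.10000e-03 -2.70556e+01]
0.567 [ 4.80000e-02 -1.75000e-02  1.10000e-03 -3.24701e+01]
0.661 [ 5.32000e-02 -2.24000e-02  1.10000e-03 -3.78845e+01]
0.756 [ 5.7900e-02 -2.7800e-02  1.1000e-03 -4.3299e+01]
0.85 [ 6.21000e-02 -3.36000e-02  1.10000e-03 -4.87134e+01]
0.945 [ 6.57000e-02 -3.98000e-02  1.10000e-03 -5.41279e+01]
1.039 [ 6.87000e-02 -4.63000e-02  1.10000e-03 -5.95423e+01]
1.134 [ 7.11000e-02 -5.30000e-02  1.10000e-03 -6.49568e+01]
```

Emit:
move_arm(plan=[0.009,0,0,0,0.4,0.016,-0.001,0,-5.4,0.4,0.023,-0.003,0,-10.8,0.4,0.03,-0.006,0,-16.2,0.4,0.036,-0.009,0,-21.6,0.4,0.042,-0.013,0,-27,0.4,0.048,-0.0175,0,-32.5,0.4,0.053,-0.0225,0,-38,0.4,0.058,-0.028,0,-43.3,0.4,0.062,-0.0335,0,-48.7,0.4,0.0657,-0.04,0,-54,0.4,0.0657,-0.04,0,-54,0.4])

```text
t: 13.92
tool_pos: [0.5929, 0.0826, 0.0368]
eef_rot: [[0.553, 0.833, 0.001], [0.833, -0.553, -0.004], [-0.003, 0.003, -1.0]]
ft_force: [-1.7, -6.7, 1.5]
grip_width: 0.0378
```

```bash
cat >> arc.py <<'E'
def rep(tag):
    st,_,_=snap('wrist',tag);p=np.array(st['tool_pos']);y=yaw(st)
    print(st['t'],p,y,st['grip_width'],st['ft_force'],st['moment'])
    R=np.array(st['eef_rot']);print('force in tool',R.T@np.array(st['ft_force']))
    for q in(1.0,1.07,1.134,1.16):
        P,Y=pose(q,st['grip_width']/2-.008,.036);print(q,rel(p,y,P,Y).round(4))
E
python3 -c "
from arc import *
rep('w9')"
```

```text
13.925 [0.59287875 0.08259112 0.03679715] 56.44226333808829 0.0378031954418892 [-1.70107532 -6.73555702  1.49287598] [-1.21465831  0.29134645 -0.02249676]
force in tool [-6.55761589  2.31083455 -1.46553123]
1.0 [ 6.2000e-03 -1.3000e-03  8.0000e-04 -3.1424e+00]
1.07 [ 1.1300e-02 -2.5000e-03  8.0000e-04 -7.1531e+00]
1.134 [ 1.590e-02 -4.000e-03  8.000e-04 -1.082e+01]
1.16 [ 1.78000e-02 -4.60000e-03  8.00000e-04 -1.23097e+01]
```

View pics/w9.png

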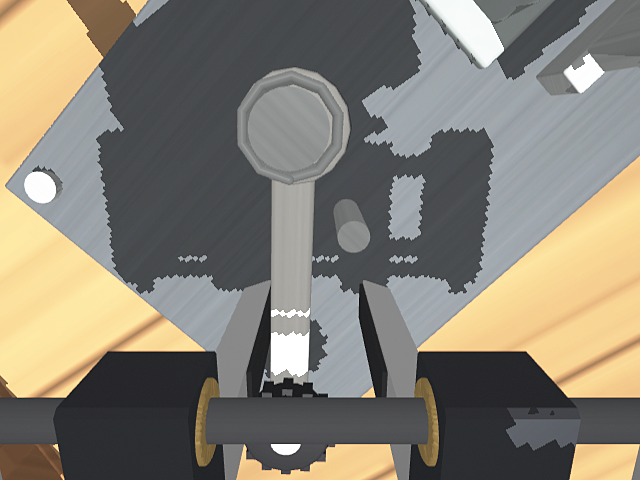

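The pad is against the bar's trailing side with 6.6 N, and the bar's edge (x≈313) is nearing the stop pin (337–370, y 235). On to the stop.

Emit:
move_arm(plan=[0.004,-0.0008,0,-2,0.4,0.008,-0.0017,0,-4.5,0.4,0.0115,-0.0025,0,-7.2,0.4,0.0145,-0.0035,0,-9.5,0.4,0.016,-0.004,0,-10.8,0.4,0.016,-0.004,0,-10.8,0.4,0.016,-0.004,0,-10.8,0.4])

```text
t: 14.85
tool_pos: [0.5991, 0.0972, 0.0368]
eef_rot: [[0.388, 0.922, 0.003], [0.922, -0.388, -0.005], [-0.004, 0.005, -1.0]]
ft_force: [0.3, -7.6, 0.5]
grip_width: 0.0377
```

```bash
python3 -c "
from arc import *
rep('w10')
s=cv2.imread('pics/w10.png')
cv2.imwrite('pics/w10a.png',cv2.resize(s[60:320,200:450],None,fx=2.3,fy=2.3,interpolation=2))"
```

```text
14.85 [0.59910326 0.09724465 0.03680302] 67.1983308629087 0.03772470532497045 [ 0.25852126 -7.61704599  0.5348645 ] [-1.41399868  0.00500234  0.02977819]
force in tool [-6.92356771  3.1925291  -0.49423776]
1.0 [-9.7000e-03 -2.0000e-04  8.0000e-04  7.6137e+00]
1.07 [-4.400e-03 -4.000e-04  8.000e-04  3.603e+00]
1.134 [ 0.0004 -0.001   0.0008 -0.0639]
1.16 [ 2.4000e-03 -1.3000e-03  8.0000e-04 -1.5536e+00]
```

View pics/w10a.png

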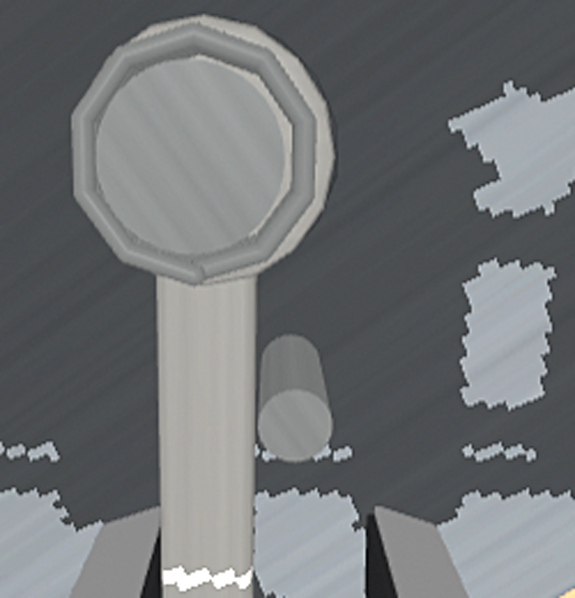

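The bar's edge (crop x≈253) is about 2 px short of the pin (260), and the force (about 7 N) is still spring only. I'll creep on.

Emit:
move_arm(plan=[0.001,0,0,-0.5,0.4,0.002,0,0,-1,0.4,0.002,0,0,-1,0.4,0.002,0,0,-1,0.4])

```text
t: 15.4
tool_pos: [0.5994, 0.0985, 0.0368]
eef_rot: [[0.371, 0.929, 0.002], [0.929, -0.371, -0.006], [-0.005, 0.004, -1.0]]
ft_force: [-0.3, -9.5, -0.4]
grip_width: 0.0374
```

Emit:
move_arm(plan=[0.001,0,0,0,0.4,0.0015,0,0,0,0.4,0.0015,0,0,0,0.4,0.0015,0,0,0,0.4])

```text
t: 15.9
tool_pos: [0.5994, 0.0986, 0.0367]
eef_rot: [[0.371, 0.929, 0.001], [0.929, -0.371, -0.008], [-0.008, 0.004, -1.0]]
ft_force: [-1.8, -11.7, 1.7]
grip_width: 0.0376
```

Emit:
move_arm(plan=[0.001,0,0,0,0.4,0.002,0,0,0,0.4,0.002,0,0,0,0.4,0.002,0,0,0,0.4])

```text
t: 16.4
tool_pos: [0.5995, 0.0988, 0.0366]
eef_rot: [[0.37, 0.929, -0.001], [0.929, -0.37, -0.011], [-0.011, 0.003, -1.0]]
ft_force: [-2.3, -16.4, 2.4]
grip_width: 0.0378
```

```bash
python3 -c "
from arc import *
rep('w11')
s=cv2.imread('pics/w11.png')
cv2.imwrite('pics/w11a.png',cv2.resize(s[60:320,200:450],None,fx=2.3,fy=2.3,interpolation=2))
snap('scene','s11')
s=cv2.imread('pics/s11.png')
cv2.imwrite('pics/s11a.png',cv2.resize(s[165:345,255:475],None,fx=3.3,fy=3.3,interpolation=2))"
```

```text
16.4 [0.59949424 0.09875861 0.03663397] 68.29705789867005 0.03778504834310356 [ -2.3291944  -16.42996984   2.36845489] [-2.9918599   0.45459717  0.03870437]
force in tool [-16.15151795   3.91883935  -2.17940362]
1.0 [-1.1200e-02 -2.0000e-04  6.0000e-04  8.7124e+00]
1.07 [-5.9000e-03 -3.0000e-04  6.0000e-04  4.7017e+00]
1.134 [-1.1000e-03 -8.0000e-04  6.0000e-04  1.0348e+00]
1.16 [ 0.0009 -0.001   0.0006 -0.4549]
```

View pics/w11a.png

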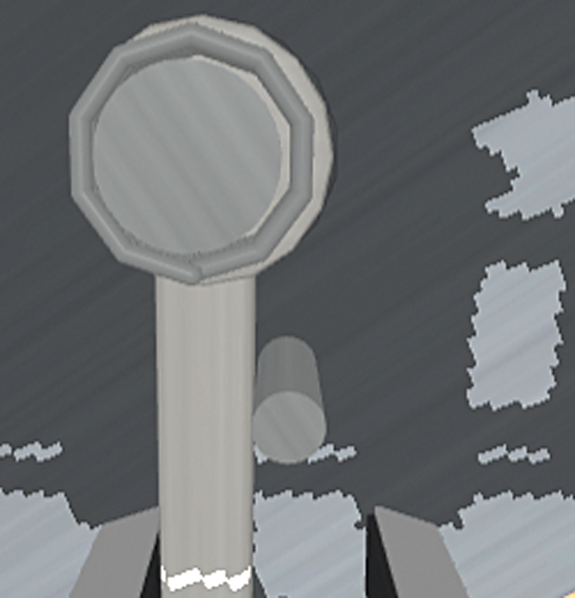

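View pics/s11a.png

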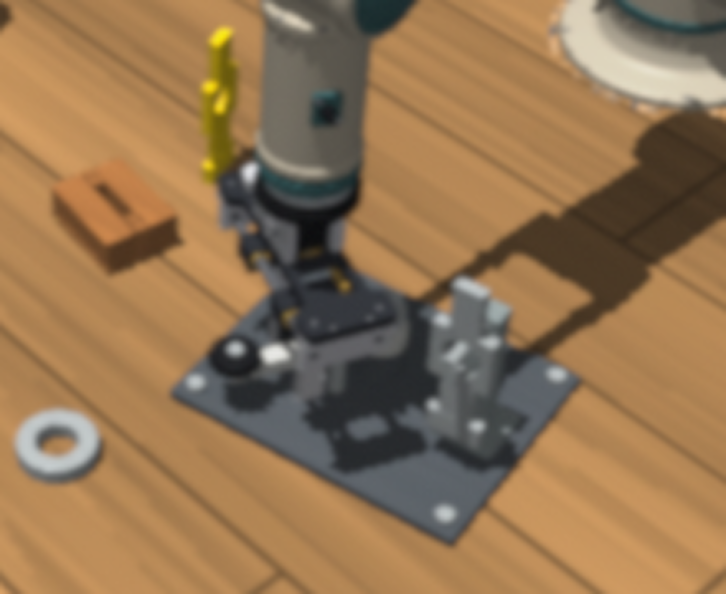

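The bar now touches the pin, with both edges at crop x≈253. The wrist feels 16 N against about 8 N of spring while the pose stays put, and the plate still hangs. One more steadiness check first.

Emit:
move_arm(plan=[0,0,0,0,0.4,0,0,0,0,0.4,0,0,0,0,0.4,0,0,0,0,0.4])

```text
t: 17.0
tool_pos: [0.5995, 0.0988, 0.0366]
eef_rot: [[0.37, 0.929, -0.001], [0.929, -0.37, -0.011], [-0.011, 0.003, -1.0]]
ft_force: [-2.5, -16.1, 1.3]
grip_width: 0.0379
```

```bash
python3 -c "
from plant import env
print(env.sign_off())"
```

```text
the job is handed in; nothing more can be done
None
```

I hung the steel guide plate by its eye on the stud and let go of it. Then I pushed the tensioner arm forward to its stop with one finger pad and handed the job in at about 17 s while holding it there.

- **Plate:** in the last scene picture it hangs upright on the stud. The wrist picture taken after release showed it between the column and the stud's head.
- **Tensioner arm:** in the last wrist picture the bar touches the stop pin. Over the final half second the tool did not move and the push held at about 16 N, roughly 8 N more than the spring gives at the stop.
- **Other things:** I never touched the oil bottle, the bearing ring, the tin or the yellow lookalike plate. The last scene crop shows the ring and the lookalike in place; I did not look at the bottle and tin again at the end.
- **A disagreement:** my fit of the plate's height in the gripper was uncertain by 2–5 mm, so I lowered it onto the stud by feel, and contact came within about 1 mm of where I expected. By calculation the tool ended about 1 mm past the stop position, which is within calibration error.

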